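# Feed one spray can out of the gravity rack and stow it in the tool tray

## Robot

A 6-joint arm with a two-finger parallel gripper is mounted at the origin on the work surface. World frame = base frame: x ahead of the robot, y to its left, z up, the work surface at z = 0. Lengths are in mm, angles in rad, forces in N, time in s.
With the tool pointing down it reaches from about 350 to 875 mm from the base axis. Payload 4.2 kg.
Tool frame: the origin (TCP) lies midway between the tips of the shut fingers; the grasp point (between the pads) lies 19 mm behind it; y points along the fingers, x is the direction in which the jaws open and shut, and the axes are right-handed (so a half turn about y gives the same grasp; the last joint's range is limited). The gripper opens to 85 mm and grips with 20 to 120 N. Pads are 22 mm wide; open, the fingers measure 114 mm over their backs; the gripper's body (76 mm by 85 mm) begins 54 mm behind the grasp point. The pads swing forward as they close: fully open they stand 13 mm farther back than shut.
Start: joints at [1.586, 0.385, 0.008, 0, -1.194, -0.259], TCP at [150.838, 606.504, 231.312] pointing down, gripper open.
Joint ranges: [-3.14, 3.14], [-1.21, 2.06], [-1.07, 1.41], [-3.16, 2.05], [-2.99, -0.16], [-3.1, 3.1]. Speed limits (rad/s): [2.79, 2.79, 3.14, 3.14, 3.14, 3.14].

## Interface

Orientations are given as a unit quaternion [x, y, z, w].
In Python, from bench import read_state, get_image, job_done gives the robot as it stands.
- The arm moves only by the tool play_rows, never from a script. Its argument "series" is a list of rows, each a list of 7 numbers: the shift along the tool's x, y, z in m, then the turn, a rotation vector about the tool's x, y, z in rad, then the finger opening in m, from 0 to 0.0854. In form: [[x, y, z, wx, wy, wz, claw], ...]. A call has 1 to 10 rows; each row shifts and turns the pose as measured when the row begins, along the tool's axes as they then stand; what a row does not reach is not made up. A row lasts 1/10 s, in which the tool goes at most 50 mm and 8.59 degrees, less where a joint would pass 70% of its speed; a pose out of reach is approached as far as the arm can. A call with a gripper value outside its range is refused whole. The fingers move at their own pace and stop on an object; the grip force is fixed at half the most. Time passes only in rows, so rows that do not move let the fingers close. It gives the time, the measured TCP pose, the force and the opening at its end, in the units of the state.
- read_state(): the state, without advancing time (a new reading comes with each control period).
- get_image(name): name is "scene" or "side" or "wrist"; returns a dict with "color" (400x640x3 uint8, red, green, blue), "intrinsics" (3x3 intrinsics, pixels), "origin" and "orientation" of the camera in the world. Camera axes: x right, y down, z forward; pixel columns grow to the right and rows downward; lengths in mm; the calibration is good to about 2 mm. A picture is of the moment at which its call begins. There is no depth.
- job_done(): hands the job in, once; it reports no verdict.
The state is a dict: "clock": time; "joints": joint angles; "joint_vel": joint speeds; "joint_efforts": joint torques, N m; "position": TCP position; "ee_rot": TCP orientation; "contact_force": force on the tool from outside, world axes, zero at the start; "wrist_torque": the same for the moment, N m; "gripper_width": finger opening in mm.
Only numpy, scipy, OpenCV 4.12 (cv2) and the standard library are available. Lean on these libraries where they do the work, as an engineer would, in place of code of your own. Each camera call takes 0.05 s, during which the arm holds its last target. There are 200 camera calls.

## Task

Feed one spray can (the kind with a narrower cap; the other lane holds plain tins) out of the two-lane rack without touching the cans in the lanes: once, tilt the spring-centred lever all the way towards the spray cans' lane, hold it about a second until the front can has rolled down to the lip, then let it spring back to centre. Then pick that can up and lay it gently on its side, not dropping it, in the empty near compartment of the black tool tray. No other can may come out and everything else stays where it is.

Things in the scene. Friction and masses are not known exactly. Their poses are not given: they have to be found in the camera images.
- rack: fixed two-lane sloping rack of bare plywood, 254 mm wide (y), 275 mm long (x), origin on the table under its middle. x points from the open low front (lip, x = -140 mm) to the back wall (x = +130, 140 mm high); y to its left lane. Lanes 108 mm wide, centres at y = +-69 mm; outer walls and 30 mm wide middle wall 105 mm high; lane floor 60 mm high at x = 0, rising 0.151 per unit of x
- lip_left (a point): where the centre of a can let out of the left lane comes to rest against the front lip, 70 mm above the table, can axis along rack y, after rolling about 1 s. The lip is 64 mm high above the table with a 48 mm wide finger gap in the middle of the lane: the can can be gripped from above across its diameter, fingers closing along rack x
- lip_right (a point): the same for the right lane
- stop_left (a point): top middle of the left lane's front stop, an 18 mm high, 70 mm wide steel plate that holds back the cans (rack x = -20 mm); this fixed point marks where it stands with the lever centred
- stop_right (a point): the same for the right lane
- lever (a joint): lever tilt, rad: 0 upright (spring-centred), + = top towards the left lane (rack +y), - = right lane; end stops at +-0.45; 1 N m/rad, so 4 N at the grip holds it fully over; let go, it returns to 0. Fully over, that lane's front stop sinks (flush from 0.32) while a second one keeps back the following can; recentred, the front stop is up again and the following can rolls up to it
- lever_grip (a point): middle of the lever's round black grip, 28 mm across and 64 mm long; the lever stands up from the rack's middle wall. This point is 110 mm above the pivot, which is at x = +30, y = 0, z = 125 mm of the rack; the grip swings sideways over the lanes (along rack y), higher than the cans
- spray_front_mid (a point): centre of the front spray can, lying with its axis along the rack's y: plain metal cylinder 54 mm across, 104 mm long overall, the last 20 mm (+y end) narrowing to a 34 mm wide grey cap; 0.2 to 0.4 kg. Starts at the front stop of the left or right lane (rack x = 5 mm). The point's x and z axes turn as the can rolls; y is the can's axis
- spray_rear_mid (a point): centre of the second spray can, same size, behind the front one in the same lane (54 mm further up)
- tin_front_mid (a point): centre of the front tin in the other lane: plain metal cylinder 54 mm across, 104 mm long, no cap; must stay in its lane
- tin_rear_mid (a point): centre of the second tin, behind the first; must stay in its lane
- tray_empty (a point): centre of the floor of the empty near compartment of the fixed black tool tray, 5 mm above the table. The tray is 280 (x) by 180 (y) mm, walls 55 mm high; this compartment is 132 mm (point x) by 170 mm (point y) inside. The other compartment, further along +x, is in use
- tape_roll: a paper tape roll lying flat, 100 mm across, 45 mm high; leave it alone
- screw_jar: a glass jar, 70 mm across, 95 mm high; leave it alone
- offcut: a flat wood offcut 240 x 90 x 35 mm; leave it alone
- tape_measure: a tape measure 70 x 36 x 62 mm, in the tray's far compartment; leave it alone
- plane_block: a wooden sanding block 90 x 50 x 30 mm, in the tray's far compartment; leave it alone
Things that resemble listed ones, but are neither listed nor needed, are in the scene too. Leave any red look-alike of the part that bears spray_rear_mid alone.

How it is judged (in metres and radians):
On the way, in this order (a step that is already met when the one before it is completed fails the run):
1. the lever is tilted fully towards the spray cans' lane and held there (((y of spray_front_mid in the frame of rack above 0.03 m and value of joint lever above 0.38 rad) or (y of spray_front_mid in the frame of rack below -0.03 m and value of joint lever below -0.38 rad))), for 0.3 s.
2. the front spray can lies at the lip, the lever is back at centre and the next can has moved up to the stop (x of spray_front_mid in the frame of rack between -0.14 and -0.09 m and value of joint lever between -0.06 and 0.06 rad and x of spray_rear_mid in the frame of rack between -0.02 and 0.03 m), for 0.3 s.
At the end, for the whole second after the job is handed in: the front spray can lies level on its side (within 10 degrees) on the floor of the tray's near compartment, at rest; the lever is within 0.06 rad of centre; the second spray can and the front tin wait at their front stops (rack x -20 to 30 mm) (x of spray_front_mid in the frame of tray_empty between -0.066 and 0.066 m and y of spray_front_mid in the frame of tray_empty between -0.085 and 0.085 m and z of spray_front_mid in the frame of tray_empty below 0.036 m and angle between spray_front_mid's own y axis and vertical between 1.4 and 1.74 rad and linear speed of spray_front below 0.03 m/s and value of joint lever between -0.06 and 0.06 rad and x of spray_rear_mid in the frame of rack between -0.02 and 0.03 m and x of tin_front_mid in the frame of rack between -0.02 and 0.03 m); the robot touches nothing.
It fails at once if a tin comes out of its lane (x of any of tin_front_mid, tin_rear_mid in the frame of rack below -0.03 m).
It fails at once if a second spray can comes out (x of spray_rear_mid in the frame of rack below -0.03 m).
It fails at once if the robot touches a can in its lane behind the stop ((contact force between the arm and spray_front above 1 N and x of spray_front_mid in the frame of rack between -0.03 and 0.13 m and y of spray_front_mid in the frame of rack between -0.13 and 0.13 m and height (world z) of spray_front_mid below 0.12 m) or (contact force between the fingers and spray_front above 1 N and x of spray_front_mid in the frame of rack between -0.03 and 0.13 m and y of spray_front_mid in the frame of rack between -0.13 and 0.13 m and height (world z) of spray_front_mid below 0.12 m) or contact force between any of the arm, the fingers and spray_rear above 1 N or contact force between any of the arm, the fingers and tin_front above 1 N or contact force between any of the arm, the fingers and tin_rear above 1 N).
It fails at once if the can is dropped (falls freely by some 50 mm or more) (linear speed of spray_front above 1 m/s and contact force between the fingers and spray_front below 0.1 N).
It fails at once if another thing is pushed more than 40 mm (distance of any of tape_roll, screw_jar, offcut, tape_measure, plane_block from where it was at the start of the episode above 0.04 m).
It also fails if it takes over 59 s, if anything falls off the work surface, if the arm or the gripper's body presses on something with over 40 N, if the wrist force passes 120 N, or if a joint passes its speed limit or range.

## Working session

There is one attempt and no reset: what is moved stays moved. The work goes in short steps, Python scripts to look and compute and a tool call to move; the robot and the scene stay as the last step left them, time stands still between calls to the robot, and variables do not carry over. Pictures are saved under pics/ and viewed, about 8 in all and at most 12, crops included, and the job is handed in when it is done.

Besides the shell and the picture viewer there is one more tool, called in YAML: its name, and indented under it one key for each argument. play_rows: Moves the arm, as the interface text tells. Its arguments: {"type":"object","properties":{"series":{"type":"array","items":{"type":"array","items":{"type":"number"}}}},"required":["series"]}

```bash
mkdir -p pics; cat > h.py <<'E'
import numpy as np, cv2
from scipy.spatial.transform import Rotation as R
from bench import read_state, get_image, job_done
def snap(n,f):
    d=get_image(n); cv2.imwrite('pics/'+f,d['color'][:,:,::-1]); np.savez('pics/'+f+'.npz',**{k:np.array(d[k]) for k in d}); return d
def load(f): return np.load('pics/'+f+'.npz')
def ray(d,u,v):
    r=R.from_quat(d['orientation']).apply(np.linalg.inv(d['intrinsics'])@[u,v,1.]); return np.array(d['origin'],float),r/np.linalg.norm(r)
def onz(d,u,v,z):
    o,r=ray(d,u,v); return o+r*(z-o[2])/r[2]
def proj(d,p):
    c=d['intrinsics']@R.from_quat(d['orientation']).inv().apply(np.array(p,float)-d['origin']); return c[:2]/c[2]
E
python3 - <<'E'
from h import *
for n in ['scene','side','wrist']:
    d=snap(n,n+'0.png'); print(n,d['origin'],R.from_quat(d['orientation']).as_matrix()[:,2])
print(read_state())
E
```

```text
scene [1471.71648808 -350.07495565  810.92999091] [-0.76494775  0.35735878 -0.53586345]
side [ -86.93376508 -748.44116076  713.6915964 ] [ 0.54950334  0.69348365 -0.46596836]
wrist [222.84797033 588.23263306 372.6604253 ] [-0.28514287  0.07025432 -0.95590683]
{'clock': 0.15, 'joints': array([ 1.58557009e+00,  3.85405316e-01,  6.94985675e-03, -3.18256552e-04,
       -1.19402157e+00, -2.58603713e-01]), 'joint_vel': array([ 0.00033836, -0.00167419,  0.0034153 ,  0.0018482 , -0.00017916,
       -0.00102168]), 'joint_efforts': array([-2.91514843e-04, -3.92678511e+01,  1.88581896e+01,  4.18852955e+00,
       -3.37789694e-03, -2.21083052e-08]), 'position': array([150.77441697, 606.09190427, 230.4665229 ]), 'ee_rot': array([ 0.43589169, -0.55671041,  0.55753105, -0.435007  ]), 'contact_force': array([0.97297452, 0.20097503, 0.33320366]), 'wrist_torque': array([-0.07644674, -0.00567561,  0.03128164]), 'gripper_width': 85.27761562012415}
```

View pics/scene0.png

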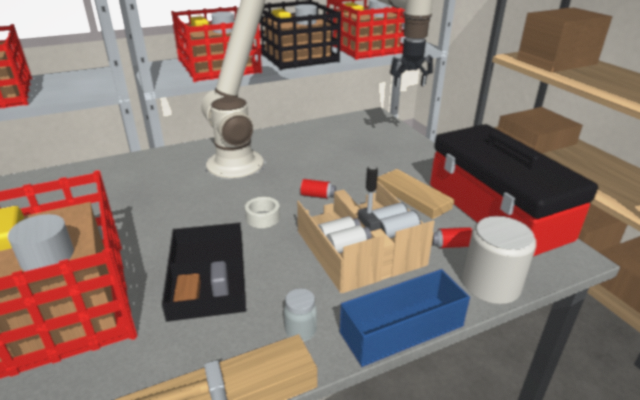

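View pics/side0.png

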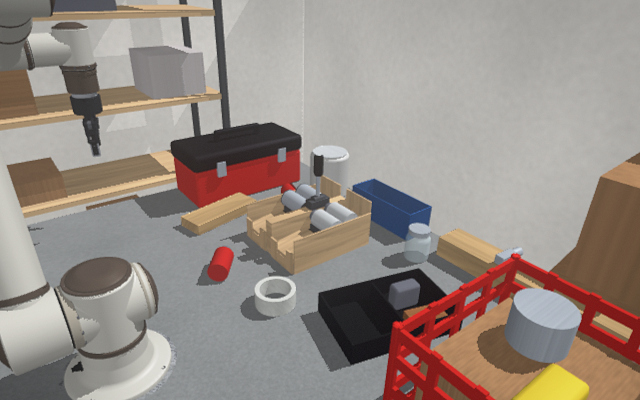

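The scene view shows the rack at about (365,235), with the lever grip at (371,180), and the black tray at (205,270). The side view has the rack at (310,225), the grip at (318,165), and the tray's empty compartment at about (365,320). I'll enlarge both.

```bash
python3 - <<'E'
import cv2,numpy as np
a=cv2.imread('pics/side0.png')[140:275,240:380]; b=cv2.imread('pics/scene0.png')[155:290,290:445]
a=cv2.resize(a,None,fx=4,fy=4,interpolation=2)[:, :]; b=cv2.resize(b,None,fx=4,fy=4,interpolation=2)
cv2.imwrite('pics/a.png',a); cv2.imwrite('pics/b.png',b)
E
```

```text
(no output)
```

View pics/a.png

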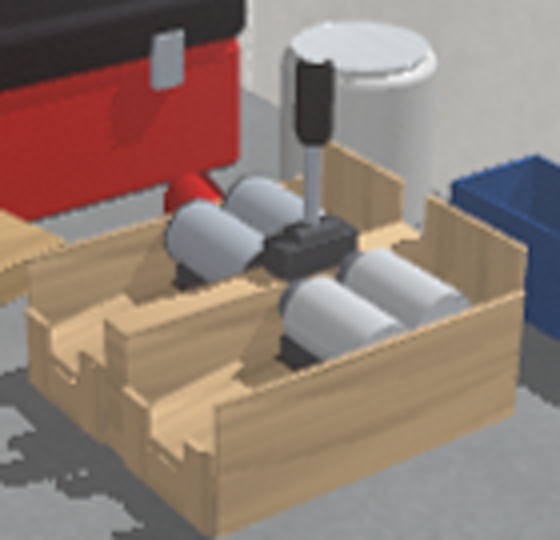

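View pics/b.png

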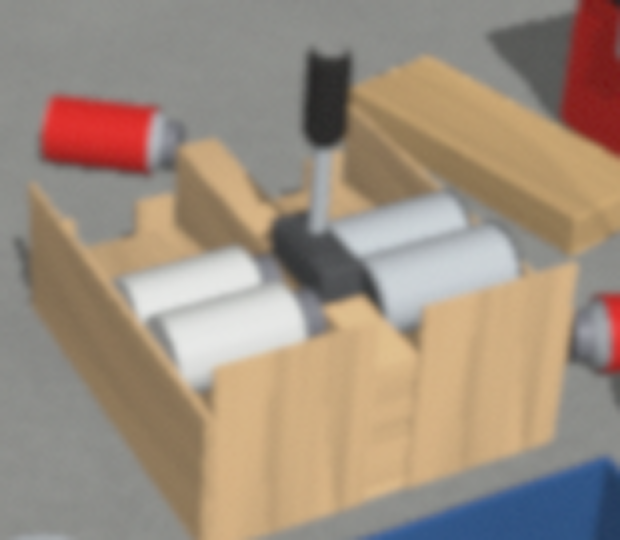

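```bash
python3 - <<'E'
from h import *
s=load('side0.png');c=load('scene0.png')
S=lambda u,v:(240+u/4,140+v/4); C=lambda u,v:(290+u/4,155+v/4)
print('side FR bottom',onz(s,*S(215,535),0)); print('side FR top',onz(s,*S(218,405),105)); print('side FL top',onz(s,*S(28,262),105))
print('side BR top',onz(s,*S(525,248),140),onz(s,*S(522,292),105))
print('scene FR top',onz(c,*C(32,187),105)); print('scene BR',onz(c,*C(215,370),140),'BR bot',onz(c,*C(203,536),0)); print('scene BL',onz(c,*C(577,263),140),'bl bot',onz(c,*C(552,440),0))
def tri(a,b):
    (o1,r1),(o2,r2)=a,b; A=np.c_[r1,-r2]; t=np.linalg.lstsq(A,o2-o1,rcond=None)[0]; p,q=o1+r1*t[0],o2+r2*t[1]; return (p+q)/2,np.linalg.norm(p-q)
# grip centre by dark mask
print('grip',tri(ray(s,*S(315,102)),ray(c,*C(327,97))))
# tray floor corners
for n,d in(('s',s),('c',c)):
    g=d['color'].max(2); m=(g<45).astype(np.uint8); m[:200]=0; 
    if n=='s': m[:,:310]=0; m[:,465:]=0
    else: m[:,260:]=0; m[:,150]=0
    k,l,st,ce=cv2.connectedComponentsWithStats(m); i=1+st[1:,4].argmax(); h=cv2.findContours((l==i).astype(np.uint8),0,2)[0][0]
    q=cv2.approxPolyDP(cv2.convexHull(h),4,True)[:,0]; print(n,st[i]); 
    for u in q: print(u,onz(d,*u,55).round(),onz(d,*u,0).round())
E
```

```text
side FR bottom [464.48006024  54.16650611   0.        ]
side FR top [464.55839232  50.45679091 105.        ]
side FL top [462.96358759 294.97381512 105.        ]
side BR top [733.58374059  51.57370918 140.        ] [732.77754405  49.86153003 105.        ]
scene FR top [471.15927789  49.05387174 105.        ]
scene BR [736.13307806  51.06691928 140.        ] BR bot [7.22105436e+02 5.50066982e+01 1.13686838e-13]
scene BL [735.28663116 298.77794121 140.        ] bl bot [ 7.37022622e+02  3.00549543e+02 -1.13686838e-13]
grip (array([635.05172858, 175.09611425, 233.49283525]), np.float64(0.3869716331716759))
s [ 319  269  127   95 5543]
[445 295] [ 664. -284.   55.] [ 726. -245.    0.]
[387 352] [ 425. -330.   55.] [ 467. -295.    0.]
[353 363] [ 351. -311.   55.] [ 388. -274.    0.]
[319 312] [ 387. -157.   55.] [ 427. -107.    0.]
[319 293] [ 427. -104.   55.] [470. -50.   0.]
[416 269] [ 687. -173.   55.] [ 752. -125.    0.]
c [ 164  225   80   95 5025]
[238 225] [ 439. -114.   55.] [364. -96.   0.]
[243 309] [ 740. -192.   55.] [ 687. -180.   -0.]
[168 319] [ 702. -343.   55.] [ 646. -342.    0.]
[164 294] [ 624. -338.   55.] [ 562. -337.    0.]
[174 231] [ 395. -275.   55.] [ 317. -270.    0.]
```

```bash
cat >> h.py <<'E'
def go(p,xdir=None):
    "shift to world p in present tool axes (mm); turn about tool y to bring tool x onto +-xdir, tool y straight down"
    st=read_state(); r=R.from_quat(st['ee_rot']); print('t',st['clock'].__round__(2),'pos',st['position'].round(1),'J6',st['joints'][5].round(2),'w',round(st['gripper_width'],1),'F',st['contact_force'].round(1))
    print('tool axes\n',r.as_matrix().T.round(3))
    print('shift',r.inv().apply(np.array(p)-st['position']).round(1))
    if xdir is not None:
        for s in(1,-1):
            X=s*np.array([*xdir,0.])/np.hypot(*xdir); Y=np.array([0,0,-1.]); q=R.from_matrix(np.c_[X,Y,np.cross(X,Y)])
            v=(r.inv()*q); print('turn',v.as_rotvec().round(3),'shift after',q.inv().apply(np.array(p)-st['position']).round(1))
E
python3 -c "
from h import *
go([635,175,340],[0,1])"
```

```text
t 0.15 pos [150.8 606.1 230.5] J6 -0.26 w 85.3 F [1.  0.2 0.3]
tool axes
 [[-0.242 -0.97   0.002]
 [-0.    -0.002 -1.   ]
 [ 0.97  -0.242  0.   ]]
shift [ 301.6 -108.9  574. ]
turn [-2.000e-03  2.898e+00  0.000e+00] shift after [-431.1 -109.5 -484.2]
turn [ 0.    -0.244  0.002] shift after [ 431.1 -109.5  484.2]
```

play_rows:
  series:
    - [0, -0.05, 0, 0, -0.122, 0, 0.085]
    - [0, -0.05, 0, 0, -0.122, 0, 0.085]
    - [0.033, -0.005, 0.037, 0, 0, 0, 0.085]
    - [0.033, 0, 0.037, 0, 0, 0, 0.085]
    - [0.033, 0, 0.037, 0, 0, 0, 0.085]
    - [0.033, 0, 0.037, 0, 0, 0, 0.085]
    - [0.033, 0, 0.037, 0, 0, 0, 0.085]
    - [0.033, 0, 0.037, 0, 0, 0, 0.085]
    - [0.033, 0, 0.037, 0, 0, 0, 0.085]
    - [0.033, 0, 0.037, 0, 0, 0, 0.085]

```text
clock: 1.15
position: [450.3, 343.7, 336.7]
ee_rot: [0.508, -0.492, 0.497, -0.503]
contact_force: [0.8, 0.6, -0.3]
gripper_width: 85.1
```

```bash
python3 -c "
from h import *
go([605,175,340],[0,1])"
```

```text
t 1.15 pos [450.3 343.7 336.7] J6 0.65 w 85.1 F [ 0.8  0.6 -0.3]
tool axes
 [[ 0.022 -1.     0.01 ]
 [-0.001 -0.01  -1.   ]
 [ 1.     0.022 -0.001]]
shift [172.1  -1.7 150.9]
turn [ 1.600e-02 -3.119e+00 -2.000e-03] shift after [-168.7   -3.3 -154.7]
turn [0.001 0.022 0.01 ] shift after [168.7  -3.3 154.7]
```

play_rows:
  series:
    - [0.04, 0, 0.037, 0, 0.022, 0.01, 0.085]
    - [0.04, 0, 0.037, 0, 0, 0, 0.085]
    - [0.04, 0, 0.037, 0, 0, 0, 0.085]
    - [0.04, 0, 0.037, 0, 0, 0, 0.085]
    - [0.015, 0, 0.01, 0, 0, 0, 0.085]
    - [0, 0, 0, 0, 0, 0, 0.085]

```text
clock: 1.75
position: [599.2, 176.1, 333.4]
ee_rot: [-0.5, 0.503, -0.501, 0.496]
contact_force: [0.6, 0.2, 0.3]
gripper_width: 85.3
```

```bash
python3 -c "
from h import *
snap('wrist','w1.png');go([635,175,340],[0,1])"
```

```text
t 1.8 pos [598.6 176.9 333.3] J6 1.02 w 85.2 F [-0.7  0.7  0.2]
tool axes
 [[-0.007 -1.     0.002]
 [-0.006 -0.002 -1.   ]
 [ 1.    -0.007 -0.006]]
shift [ 1.7 -7.  36.3]
turn [-0.004  3.134  0.01 ] shift after [ -1.9  -6.7 -36.4]
turn [ 0.006 -0.007  0.002] shift after [ 1.9 -6.7 36.4]
```

View pics/w1.png

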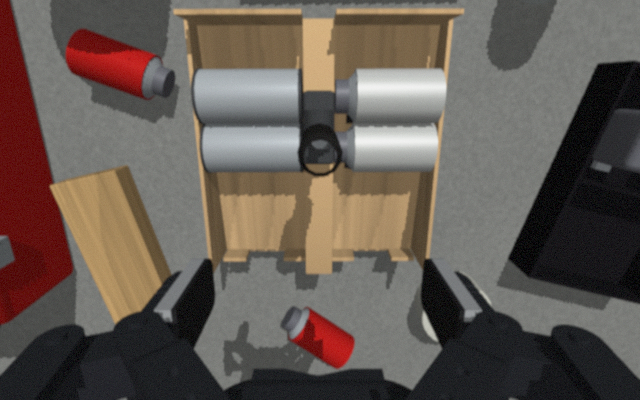

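The wrist view shows the white spray cans in the right lane (image right, (395,95) and (385,148)), with their grey caps towards the middle wall. The tins are in the left lane at (250,95) and (250,148), and the lever top is at (320,152).

```bash
python3 -c "
from h import *
d=load('w1.png')
for u,v,z in[(306,273,105),(333,273,105),(175,10,140),(463,12,140),(320,151,267)]: print(u,v,onz(d,u,v,z).round(1))
for p in [(623+15-33+5,106,91)]: print(proj(d,p))"
```

```text
306 273 [464.2 190.5 105. ]
333 273 [463.9 159.  105. ]
175 10 [735.1 295.4 140. ]
463 12 [731.5  51.5 140. ]
320 151 [636.7 174.4 267. ]
[382.11425266 145.78996622]
```

play_rows:
  series:
    - [0.002, 0, 0.036, 0.006, -0.007, 0.002, 0.085]
    - [0, 0.03, 0.002, 0, 0, 0, 0.085]
    - [0, 0.03, 0, 0, 0, 0, 0.085]
    - [0, 0.03, 0, 0, 0, 0, 0.07]
    - [0, 0.02, 0, 0, 0, 0, 0.07]
    - [0, 0, 0, 0, 0, 0, 0.07]

```text
clock: 2.4
position: [634.2, 181.2, 219.8]
ee_rot: [-0.501, 0.499, -0.498, 0.502]
contact_force: [-0.4, -0.3, -0.5]
gripper_width: 69.8
```

```bash
python3 -c "
from h import *
go([635,175,220],[0,1])"
```

```text
t 2.4 pos [634.2 181.2 219.8] J6 1.06 w 69.8 F [-0.4 -0.3 -0.5]
tool axes
 [[ 0.008 -1.    -0.002]
 [ 0.     0.002 -1.   ]
 [ 1.     0.008  0.   ]]
shift [ 6.2 -0.2  0.8]
turn [-3.000e-03 -3.134e+00  0.000e+00] shift after [-6.2 -0.2 -0.8]
turn [-0.     0.008 -0.002] shift after [ 6.2 -0.2  0.8]
```

play_rows:
  series:
    - [0.015, 0, 0, 0, 0.008, 0, 0.07]
    - [0.012, 0, 0, 0, 0, 0, 0.07]
    - [0.012, 0, 0, 0, 0, 0, 0.07]
    - [0.012, 0, 0, 0, 0, 0, 0.07]
    - [0.012, 0, 0, 0, 0, 0, 0.07]
    - [0.008, 0, 0, 0, 0, 0, 0.07]

```text
clock: 3.0
position: [634.9, 110.1, 224.4]
ee_rot: [-0.497, 0.499, -0.499, 0.505]
contact_force: [-0.2, 4.1, -1.3]
gripper_width: 69.8
```

play_rows:
  series:
    - [0.005, 0, 0, 0, 0, 0, 0.07]
    - [0.004, 0, 0, 0, 0, 0, 0.07]

```text
clock: 3.2
position: [635.4, 101.3, 224.8]
ee_rot: [-0.495, 0.5, -0.499, 0.507]
contact_force: [-2.9, 16.2, -1.8]
gripper_width: 69.9
```

play_rows:
  series:
    - [0, 0, 0, 0, 0, 0, 0.07]
    - [0, 0, 0, 0, 0, 0, 0.07]
    - [0, 0, 0, 0, 0, 0, 0.07]
    - [0, 0, 0, 0, 0, 0, 0.07]
    - [0, 0, 0, 0, 0, 0, 0.07]
    - [0, 0, 0, 0, 0, 0, 0.07]
    - [0, 0, 0, 0, 0, 0, 0.07]
    - [0, 0, 0, 0, 0, 0, 0.07]

```text
clock: 4.0
position: [635.4, 102.2, 225.0]
ee_rot: [-0.494, 0.5, -0.498, 0.507]
contact_force: [-0.1, 4.0, -0.8]
gripper_width: 70.0
```

```bash
python3 - <<'E'
from h import *
go([635,180,222])
a=snap('side','s2.png')['color'][130:265,230:380]; b=snap('wrist','w2.png')['color']
a=cv2.resize(a,(600,540),interpolation=2); b=cv2.resize(b,(200,125))
a[:125,400:]=b; cv2.imwrite('pics/m2.png',a[:,:,::-1])
E
```

```text
t 4.0 pos [635.4 102.2 225. ] J6 1.17 w 70.0 F [-0.1  4.  -0.8]
tool axes
 [[ 0.004 -1.    -0.015]
 [ 0.011  0.015 -1.   ]
 [ 1.     0.003  0.011]]
shift [-77.8   4.2  -0.1]
```

View pics/m2.png

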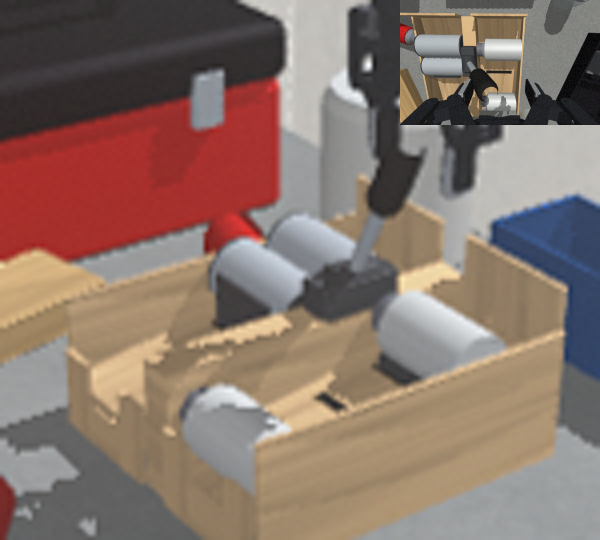

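The front spray can lies at the lip (near (235,430)) and the second is held at the rear stop. I'll recentre the lever now.

play_rows:
  series:
    - [-0.018, 0, 0, 0, 0, 0, 0.07]
    - [-0.018, 0, 0, 0, 0, 0, 0.07]
    - [-0.018, 0, 0, 0, 0.003, 0.015, 0.07]
    - [-0.015, 0, 0, 0, 0, 0, 0.08]
    - [0, 0, 0, 0, 0, 0, 0.085]

```text
clock: 4.6
position: [635.9, 175.4, 227.5]
ee_rot: [-0.49, 0.504, -0.496, 0.51]
contact_force: [-1.5, 0.1, -0.6]
gripper_width: 84.9
```

```bash
python3 - <<'E'
from h import *
go([635,175,340])
E
```

```text
t 4.6 pos [635.9 175.4 227.5] J6 1.07 w 84.9 F [-1.5  0.1 -0.6]
tool axes
 [[ 0.    -1.    -0.028]
 [ 0.012  0.028 -1.   ]
 [ 1.     0.     0.012]]
shift [  -2.7 -112.5    0.5]
```

play_rows:
  series:
    - [-0.002, -0.03, 0, -0.012, 0, -0.028, 0.085]
    - [0, -0.045, 0, 0, 0, 0, 0.085]
    - [0, -0.04, 0, 0, 0, 0, 0.085]
    - [0, 0, 0, 0, 0.12, 0, 0.085]

```text
clock: 5.0
position: [634.5, 177.5, 343.8]
ee_rot: [0.472, -0.529, 0.53, -0.465]
contact_force: [-0.1, -1.1, 0.5]
gripper_width: 85.0
```

```bash
python3 - <<'E'
from h import *
d=snap('wrist','w3.png'); go([491,106,200],[1,0])
E
```

```text
t 5.05 pos [633.5 177.6 340.8] J6 0.93 w 84.8 F [-0.7  0.  -0.9]
tool axes
 [[-0.126 -0.992  0.009]
 [-0.012 -0.008 -1.   ]
 [ 0.992 -0.126 -0.01 ]]
shift [  87.6  143.  -130.9]
turn [ 0.016 -1.697 -0.002] shift after [-142.5  140.8  -71.6]
turn [0.002 1.445 0.015] shift after [142.5 140.8  71.6]
```

View pics/w3.png

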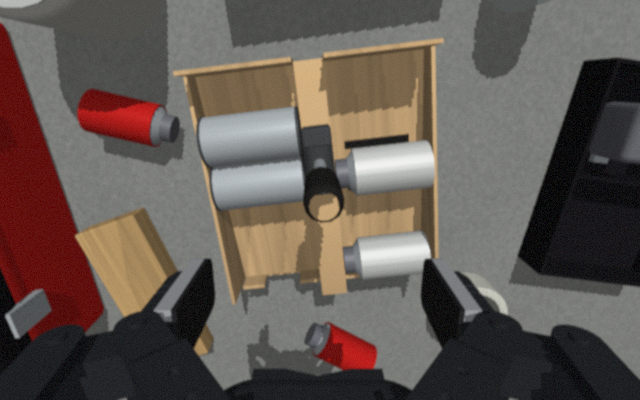

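The spray can at the lip spans (343,258) to (430,255), the second is up at the stop at (392,167), and the lever is centred.

```bash
python3 - <<'E'
from h import *
d=load('w3.png')
for u,v in[(343,260),(430,253),(359,276),(395,234),(395,278)]: print(onz(d,u,v,70).round(1))
print(d['origin'])
for p in [(491,106,70),(491,54,70),(491,158,70)]: print(proj(d,p))
E
```

```text
[489.1 160.3  70. ]
[485.1  48.1  70. ]
[463.2 141.8  70. ]
[517.2  91.4  70. ]
[454.3  94.9  70. ]
[709.1941856  169.53971104 485.71512424]
[384.79653545 253.94458635]
[425.24221301 249.37617285]
[344.62333168 258.48222344]
```

play_rows:
  series:
    - [0, 0, 0, 0.002, 0.147, 0.009, 0.085]
    - [0, 0, 0, 0, 0.147, 0, 0.085]
    - [0, 0, 0, 0, 0.147, 0, 0.085]
    - [0, 0, 0, 0, 0.147, 0, 0.085]
    - [0, 0, 0, 0, 0.147, 0, 0.085]
    - [0, 0, 0, 0, 0.147, 0, 0.085]
    - [0, 0, 0, 0, 0.147, 0, 0.085]
    - [0, 0, 0, 0, 0.147, 0, 0.085]
    - [0, 0, 0, 0, 0.147, 0, 0.085]
    - [0, 0, 0, 0, 0.147, 0, 0.085]

```text
clock: 6.05
position: [629.2, 176.1, 329.3]
ee_rot: [-0.008, -0.703, 0.71, 0.028]
contact_force: [-0.3, -0.4, 0.0]
gripper_width: 84.9
```

```bash
python3 - <<'E'
from h import *
go([488,106,200],[1,0])
E
```

```text
t 6.05 pos [629.2 176.1 329.3] J6 -0.57 w 84.9 F [-0.3 -0.4  0. ]
tool axes
 [[-0.998  0.05   0.028]
 [-0.029 -0.009 -1.   ]
 [-0.05  -0.999  0.011]]
shift [133.7 134.   75.8]
turn [-0.044  3.091 -0.015] shift after [-141.2  129.3  -70.1]
turn [-0.01  -0.05   0.029] shift after [141.2 129.3  70.1]
```

Move over first and come down after the lever is cleared.

play_rows:
  series:
    - [0.036, 0, 0.018, -0.01, -0.05, 0.029, 0.085]
    - [0.036, 0, 0.018, 0, 0, 0, 0.085]
    - [0.036, 0, 0.018, 0, 0, 0, 0.085]
    - [0.034, 0, 0.017, 0, 0, 0, 0.085]
    - [0, 0.045, 0, 0, 0, 0, 0.085]
    - [0, 0.045, 0, 0, 0, 0, 0.085]
    - [0, 0.045, 0, 0, 0, 0, 0.085]
    - [0, 0, 0, 0, 0, 0, 0.085]

```text
clock: 6.85
position: [475.7, 101.1, 181.8]
ee_rot: [0.01, -0.704, 0.71, 0.001]
contact_force: [0.1, -0.3, 0.4]
gripper_width: 84.7
```

```bash
python3 - <<'E'
from h import *
d=snap('wrist','w4.png');go([488,106,52],[1,0])
for p in [(488,106,70),(488,54,70),(488,158,70)]: print(proj(d,p))
E
```

```text
t 6.9 pos [478.5 102.1 185.4] J6 -0.53 w 84.7 F [-0.  -1.1  1.2]
tool axes
 [[-1.    -0.014  0.008]
 [-0.008 -0.007 -1.   ]
 [ 0.014 -1.     0.006]]
shift [-10.6 133.3  -4.6]
turn [ 0.013 -3.127  0.01 ] shift after [  9.5 133.4   3.9]
turn [-0.007  0.014  0.008] shift after [ -9.5 133.4  -3.9]
[297.90812475 198.66747336]
[297.68172187 128.10826811]
[298.11052698 261.74679648]
```

View pics/w4.png

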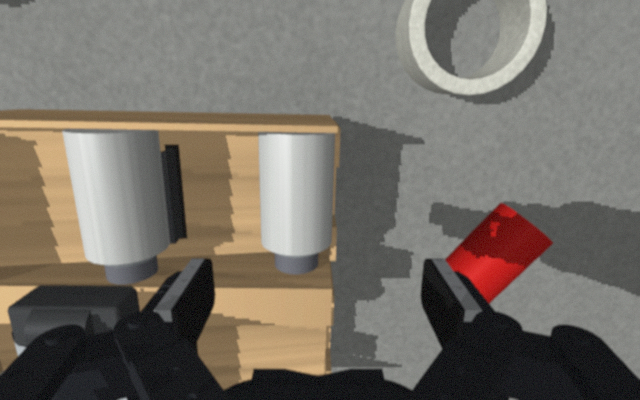

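The can at the lip has its axis at u≈296, against 298 predicted for x=488. I'll correct for that, then descend.

play_rows:
  series:
    - [-0.01, 0.03, -0.003, -0.007, 0.014, 0.008, 0.085]
    - [0, 0.03, 0, 0, 0, 0, 0.085]
    - [0, 0.01, 0, 0, 0, 0, 0.085]
    - [0, 0, 0, 0, 0, 0, 0.085]

```text
clock: 7.3
position: [497.0, 108.5, 123.2]
ee_rot: [0.004, 0.709, -0.705, 0.008]
contact_force: [-0.6, 0.4, 0.6]
gripper_width: 84.8
```

```bash
python3 - <<'E'
from h import *
go([489,105,52],[1,0])
E
```

```text
t 7.3 pos [497.  108.5 123.2] J6 -0.53 w 84.8 F [-0.6  0.4  0.6]
tool axes
 [[-1.    -0.007 -0.017]
 [ 0.017  0.005 -1.   ]
 [ 0.007 -1.    -0.005]]
shift [ 9.2 71.   3.8]
turn [-0.027 -3.135 -0.008] shift after [-8.  71.2 -3.5]
turn [ 0.005  0.007 -0.017] shift after [ 8.  71.2  3.5]
```

play_rows:
  series:
    - [0.008, 0, 0.003, 0.005, 0.007, -0.017, 0.085]
    - [0, 0, 0, 0, 0, 0, 0.085]
    - [0, 0.02, 0, 0, 0, 0, 0.085]
    - [0, 0.015, 0, 0, 0, 0, 0.085]
    - [0, 0, 0, 0, 0, 0, 0.085]

```text
clock: 7.8
position: [494.1, 108.0, 96.4]
ee_rot: [0.005, 0.71, -0.705, 0.006]
contact_force: [0.2, -0.6, 0.5]
gripper_width: 85.2
```

```bash
python3 - <<'E'
from h import *
go([489,105,52],[1,0])
E
```

```text
t 7.8 pos [494.1 108.   96.4] J6 -0.54 w 85.2 F [ 0.2 -0.6  0.5]
tool axes
 [[-1.    -0.002 -0.015]
 [ 0.015  0.007 -1.   ]
 [ 0.002 -1.    -0.007]]
shift [ 5.8 44.3  3.3]
turn [-0.023 -3.14  -0.011] shift after [-5.1 44.4 -3. ]
turn [ 0.007  0.002 -0.015] shift after [ 5.1 44.4  3. ]
```

play_rows:
  series:
    - [0.008, 0.01, 0.003, 0.007, 0.002, -0.015, 0.085]
    - [0, 0.014, 0, 0, 0, 0, 0.085]
    - [0, 0.012, 0, 0, 0, 0, 0.085]
    - [0, 0.006, 0, 0, 0, 0, 0.085]
    - [0, 0, 0, 0, 0, 0, 0.085]

```text
clock: 8.3
position: [487.5, 105.9, 57.2]
ee_rot: [0.002, 0.708, -0.706, 0.002]
contact_force: [1.0, -1.0, 0.3]
gripper_width: 85.1
```

```bash
python3 - <<'E'
from h import *
go([489,105,52],[1,0])
E
```

```text
t 8.3 pos [487.5 105.9  57.2] J6 -0.54 w 85.1 F [ 1.  -1.   0.3]
tool axes
 [[-1.    -0.001 -0.005]
 [ 0.005  0.003 -1.   ]
 [ 0.001 -1.    -0.003]]
shift [-1.5  5.2  0.9]
turn [-0.008 -3.141 -0.004] shift after [ 1.5  5.2 -0.9]
turn [ 0.003  0.001 -0.005] shift after [-1.5  5.2  0.9]
```

play_rows:
  series:
    - [0, 0.005, 0, 0, 0, -0.005, 0.085]
    - [0, 0, 0, 0, 0, 0, 0.06]
    - [0, 0, 0, 0, 0, 0, 0.04]
    - [0, 0, 0, 0, 0, 0, 0.03]
    - [0, 0, 0, 0, 0, 0, 0.03]
    - [0, 0, 0, 0, 0, 0, 0.03]
    - [0, 0, 0, 0, 0, 0, 0.03]

```text
clock: 9.0
position: [490.0, 106.8, 54.2]
ee_rot: [0.002, 0.709, -0.705, 0.002]
contact_force: [0.7, -0.0, -1.2]
gripper_width: 52.1
```

play_rows:
  series:
    - [0, -0.008, 0, 0, 0, 0, 0.03]
    - [0, -0.015, 0, 0, 0, 0, 0.03]
    - [0, -0.02, 0, 0, 0, 0, 0.03]
    - [0, -0.03, 0, 0, 0, 0, 0.03]
    - [0, -0.03, 0, 0, 0, 0, 0.03]
    - [0, -0.03, 0, 0, 0, 0, 0.03]
    - [0, 0, 0, 0, 0, 0, 0.03]

```text
clock: 9.7
position: [482.4, 103.8, 189.0]
ee_rot: [0.004, -0.707, 0.707, 0.005]
contact_force: [0.6, 0.2, -2.4]
gripper_width: 52.8
```

```bash
python3 - <<'E'
from h import *
d=snap('wrist','w5.png');go([475,-211,190],[.966,-.26])
s=snap('side','s5.png')
cv2.imwrite('pics/m5.png',np.hstack([cv2.resize(d['color'],(400,250)),cv2.resize(s['color'],(400,250))])[:,:,::-1])
E
```

```text
t 9.75 pos [480.6 103.3 186.5] J6 -0.54 w 52.2 F [-0.4  0.4 -3.6]
tool axes
 [[-1.     0.003  0.018]
 [-0.018 -0.002 -1.   ]
 [-0.003 -1.     0.002]]
shift [  4.8  -2.8 314.3]
turn [ 0.026 -2.881  0.006] shift after [  76.3   -3.5 -304.9]
turn [-0.004  0.26   0.018] shift after [-76.3  -3.5 304.9]
```

View pics/m5.png

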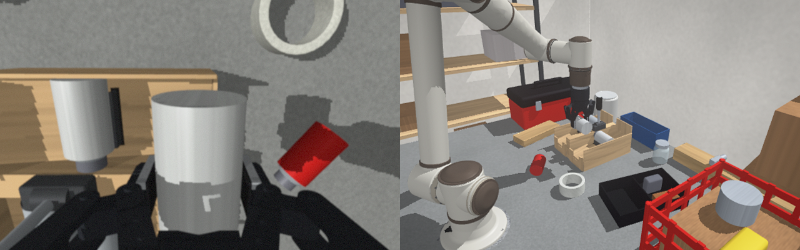

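The can is held straight in the gripper. I'll carry it towards the tray and look there.

play_rows:
  series:
    - [0, -0.02, 0.035, -0.004, 0, 0.018, 0.03]
    - [0, 0, 0.04, 0, 0, 0, 0.03]
    - [0, 0, 0.04, 0, 0, 0, 0.03]
    - [0, 0, 0.04, 0, 0, 0, 0.03]
    - [0, 0, 0.04, 0, 0, 0, 0.03]
    - [0, 0, 0.03, 0, 0.09, 0, 0.03]
    - [0, 0, 0.02, 0, 0.09, 0, 0.03]
    - [0, 0, 0, 0, 0.08, 0, 0.03]
    - [0, 0, 0, 0, 0, 0, 0.03]

```text
clock: 10.7
position: [462.6, -150.4, 184.7]
ee_rot: [-0.08, -0.699, 0.702, 0.114]
contact_force: [-0.2, 0.3, -3.9]
gripper_width: 52.2
```

```bash
python3 - <<'E'
from h import *
d=snap('wrist','w6.png');go([475,-211,190],[.966,-.26])
E
```

```text
t 10.75 pos [ 462.4 -150.2  184.5] J6 -0.29 w 52.5 F [ 0.  -0.  -3.6]
tool axes
 [[-0.962  0.269  0.047]
 [-0.049  0.002 -0.999]
 [-0.269 -0.963  0.011]]
shift [-28.3  -6.2  55.3]
turn [-0.074  3.131 -0.017] shift after [ 28.   -5.5 -55.5]
turn [-0.011 -0.01   0.048] shift after [-28.   -5.5  55.5]
```

View pics/w6.png

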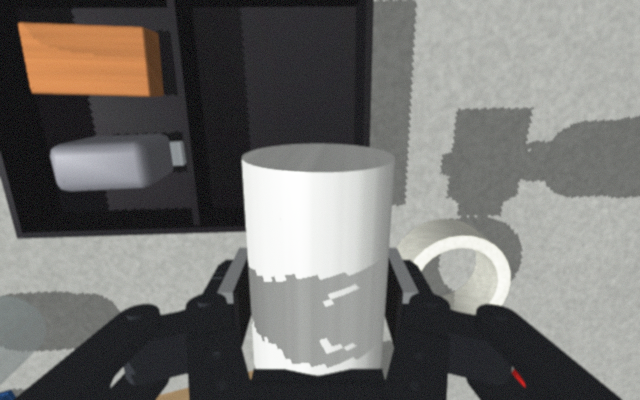

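```bash
python3 - <<'E'
from h import *
d=load('w6.png')
P={k:onz(d,*k,55)[:2] for k in[(372,5),(369,145),(364,5),(361,145),(178,5),(196,225),(21,237),(215,233)]}
for k in P: print(k,P[k].round(1))
near=[P[372,5],P[369,145]]; e=near[1]-near[0]; yd=e/np.linalg.norm(e); w=P[215,233]-P[21,237]; w/=np.linalg.norm(w)
print('ydir',yd,np.degrees(np.arctan2(-yd[0],yd[1])),'xdir',-w,np.degrees(np.arctan2(-w[1],-w[0])))
# corner: intersection of near outer edge and left outer edge
A=np.c_[yd,-w]; t=np.linalg.solve(A,P[215,233]-near[0]); c=near[0]+yd*t[0]; print('corner',c)
for a in(np.arctan2(-yd[0],yd[1]),np.arctan2(-w[1],-w[0])):
    X=np.array([np.cos(a),np.sin(a)]);Y=np.array([-X[1],X[0]]); print('centre',c+71*X-90*Y, 'divider x from near', [(P[k]-c)@X for k in((178,5),(196,225),(364,5))],'tool x in tray')
E
```

```text
(372, 5) [ 384.4 -263.5]
(369, 145) [ 408.9 -169.5]
(364, 5) [ 389.8 -264.9]
(361, 145) [ 414.9 -171.2]
(178, 5) [ 512.2 -298.2]
(196, 225) [ 558.4 -145.8]
(21, 237) [ 692.8 -175.7]
(215, 233) [ 546.4 -134.9]
ydir [0.25239162 0.96762517] -14.619081337681665 xdir [ 0.96329179 -0.26845657] -15.572444441614683
corner [ 426.63608053 -101.55602087]
centre [ 472.62222155 -206.56209133] divider x from near [np.float64(132.41266708423603), np.float64(138.70336389799454), np.float64(5.5810847915375845)] tool x in tray
centre [ 470.86870614 -207.31269834] divider x from near [np.float64(135.20094869445145), np.float64(138.84312001601927), np.float64(8.36560768172442)] tool x in tray
```

play_rows:
  series:
    - [-0.014, 0, 0.028, -0.011, -0.01, 0.048, 0.03]
    - [-0.013, 0, 0.026, 0, 0, 0, 0.03]
    - [0, 0, 0, 0, 0, 0, 0.03]
    - [0, 0.03, 0, 0, 0, 0, 0.03]
    - [0, 0, 0, 0, 0, 0, 0.03]

```text
clock: 11.25
position: [471.7, -207.4, 148.5]
ee_rot: [0.085, 0.702, -0.701, -0.091]
contact_force: [-0.8, -0.0, -3.7]
gripper_width: 52.4
```

```bash
python3 - <<'E'
from h import *
go([473,-208,18],[.9655,-.2605])
E
```

```text
t 11.25 pos [ 471.7 -207.4  148.5] J6 -0.15 w 52.4 F [-0.8 -0.  -3.7]
tool axes
 [[-0.969  0.247  0.009]
 [-0.008  0.003 -1.   ]
 [-0.247 -0.969 -0.001]]
shift [ -2.5 130.5   0.4]
turn [ 1.400e-02 -3.128e+00 -1.000e-03] shift after [  1.4 130.5  -0.3]
turn [0.001 0.014 0.009] shift after [ -1.4 130.5   0.3]
```

play_rows:
  series:
    - [0, 0.03, 0, 0, 0.014, 0.009, 0.03]
    - [0, 0.03, 0, 0, 0, 0, 0.03]
    - [0, 0.025, 0, 0, 0, 0, 0.03]
    - [0, 0.015, 0, 0, 0, 0, 0.03]
    - [0, 0, 0, 0, 0, 0, 0.03]

```text
clock: 11.75
position: [475.2, -204.4, 49.5]
ee_rot: [-0.09, -0.701, 0.702, 0.087]
contact_force: [-0.4, 0.3, -4.3]
gripper_width: 52.2
```

```bash
python3 - <<'E'
from h import *
go([473,-208,18],[.9655,-.2605])
E
```

```text
t 11.75 pos [ 475.2 -204.4   49.5] J6 -0.16 w 52.2 F [-0.4  0.3 -4.3]
tool axes
 [[-0.969  0.248 -0.004]
 [ 0.004 -0.002 -1.   ]
 [-0.248 -0.969  0.001]]
shift [ 1.3 31.5  4. ]
turn [-7.000e-03 -3.129e+00  2.000e-03] shift after [-1.1 31.5 -4.1]
turn [-0.001  0.013 -0.004] shift after [ 1.1 31.5  4.1]
```

play_rows:
  series:
    - [0, 0.01, 0.004, 0, 0, 0, 0.03]
    - [0, 0.008, 0, 0, 0, 0, 0.03]
    - [0, 0.006, 0, 0, 0, 0, 0.03]
    - [0, 0.003, 0, 0, 0, 0, 0.03]
    - [0, 0, 0, 0, 0, 0, 0.03]

```text
clock: 12.25
position: [477.7, -208.1, 24.2]
ee_rot: [-0.091, -0.701, 0.703, 0.083]
contact_force: [0.1, -0.7, -3.9]
gripper_width: 52.2
```

play_rows:
  series:
    - [0.004, 0.003, 0, 0, 0, 0, 0.03]
    - [0, 0.003, 0, 0, 0, 0, 0.03]
    - [0, 0, 0, 0, 0, 0, 0.03]

```text
clock: 12.55
position: [474.0, -207.2, 18.4]
ee_rot: [-0.091, -0.701, 0.703, 0.083]
contact_force: [0.3, 0.6, -4.0]
gripper_width: 52.4
```

play_rows:
  series:
    - [0, 0.002, 0, 0, 0, 0, 0.03]
    - [0, 0.002, 0, 0, 0, 0, 0.03]
    - [0, 0, 0, 0, 0, 0, 0.03]

```text
clock: 12.85
position: [474.6, -207.4, 16.5]
ee_rot: [-0.091, -0.701, 0.703, 0.082]
contact_force: [0.0, -1.2, -4.5]
gripper_width: 52.5
```

play_rows:
  series:
    - [0, 0.002, 0, 0, 0, 0, 0.03]
    - [0, 0.001, 0, 0, 0, 0, 0.03]

```text
clock: 13.05
position: [474.9, -207.6, 16.1]
ee_rot: [-0.091, -0.7, 0.703, 0.082]
contact_force: [-2.6, 2.0, 4.5]
gripper_width: 52.4
```

play_rows:
  series:
    - [0, 0, 0, 0, 0, 0, 0.055]
    - [0, 0, 0, 0, 0, 0, 0.06]
    - [0, 0, 0, 0, 0, 0, 0.066]
    - [0, 0, 0, 0, 0, 0, 0.068]
    - [0, 0, 0, 0, 0, 0, 0.068]

```text
clock: 13.55
position: [477.3, -208.1, 17.0]
ee_rot: [-0.092, -0.7, 0.703, 0.079]
contact_force: [-0.2, 0.7, -0.2]
gripper_width: 67.5
```

play_rows:
  series:
    - [0, -0.015, 0, 0, 0, 0, 0.068]
    - [0, -0.025, 0, 0, 0, 0, 0.068]
    - [0, -0.04, 0, 0, 0, 0, 0.068]
    - [0, -0.045, 0, 0, 0, 0, 0.068]
    - [0, -0.045, 0, 0, 0, 0, 0.068]
    - [0, -0.045, 0, 0, 0, 0, 0.068]
    - [0, -0.03, -0.03, 0, 0, 0, 0.068]
    - [0, 0, 0, 0, 0, 0, 0.068]
    - [0, 0, 0, 0, 0, 0, 0.068]

```text
clock: 14.45
position: [479.8, -176.9, 270.3]
ee_rot: [-0.092, -0.7, 0.703, 0.081]
contact_force: [-0.4, 0.1, -0.2]
gripper_width: 67.7
```

```bash
python3 - <<'E'
from h import *
d=snap('wrist','w7.png');s=snap('side','s7.png');go([475,-211,190]); 
a=cv2.resize(s['color'][130:350,220:480],(520,440),interpolation=2); b=cv2.resize(d['color'],(280,175)); c=np.zeros((440,280,3),np.uint8); c[:175]=b; q=snap('scene','c7.png')['color'][150:330,150:450]; c[200:368]=cv2.resize(q,(280,168))
cv2.imwrite('pics/m7.png',np.hstack([a,c])[:,:,::-1])
E
```

```text
t 14.55 pos [ 479.5 -177.3  269.6] J6 -0.22 w 68.3 F [ 0.3 -0.6 -0.1]
tool axes
 [[-0.97   0.243 -0.014]
 [ 0.012 -0.006 -1.   ]
 [-0.243 -0.97   0.003]]
shift [-2.7 79.7 33.5]
```

View pics/m7.png

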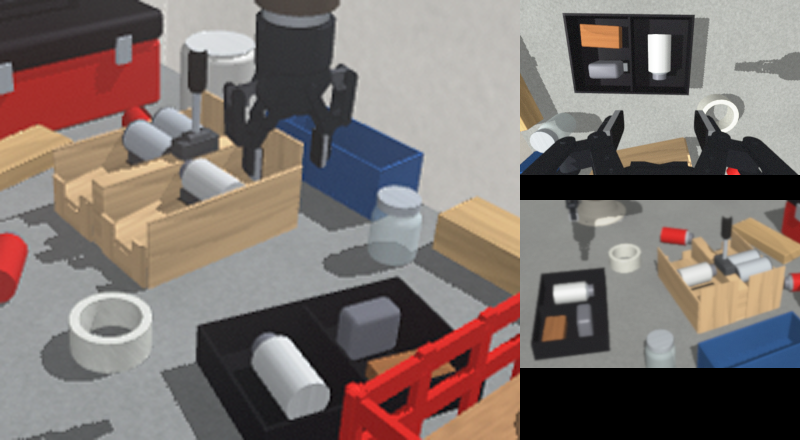

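All three views show the can lying on its side inside the near compartment. The lever is upright, the second spray can and both tins are at their stops, and the gripper is clear.

```bash
python3 -c "
from bench import job_done
print(job_done())"
```

```text
the job is handed in; nothing more can be done
None
```

The spray can from the right lane is lying on its side in the tray's empty near compartment, and the job is handed in at about 14.6 s of the 59 s limit. No verdict was reported, so what follows is from my own checks.

- **Lever:** I straddled it with the open fingers, pushed it right until the force rose from 4 N to 16 N at the end stop, and held it for about 1 s. I then brought it back to centre.
- **Can:** I gripped the released can at the lip, carried it over, and lowered it until it touched the tray floor before opening the fingers.
- **Last views:** The final pictures show the can in the near compartment and the lever upright. The second spray can is at its front stop, both tins are in their lane, and the gripper is clear with no contact force. I judged these by eye and did not measure positions, and I took no second picture to confirm the can was at rest.
- **Disagreements:** The grip read 52 mm on a 54 mm can, probably because the pads closed slightly above its middle. It held throughout. The two tray-angle estimates differed by about 1 degree, and the arm strayed a few millimetres from its targets at times. Neither affected the placing.

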